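# Turn the bin status tags

### The arm

A 6-joint arm with a two-finger parallel gripper is mounted at the origin on a cart in front of the work surface, level with it; the furniture and walls round the work are solid. World frame = base frame: x ahead of the robot, y to its left, z up, the work surface at z = 0. Lengths are in m, angles in rad, forces in N, time in s.
With the tool pointing down it reaches from about 0.275 to 1 m from the base axis. Payload 8.4 kg.
Tool frame: the origin (TCP) lies at the very end of the fingers, on their centre line; the grasp point (between the pads) lies 19 mm behind it; z points along the fingers, y is the line along which they close (so a half turn about z gives the same grasp; the last joint's range is limited). The gripper opens to 85 mm and grips with 20 to 120 N. Pads are 22 mm wide; open, the fingers measure 114 mm over their backs; the gripper's body (76 mm by 85 mm) begins 54 mm behind the grasp point. The pads swing forward as they close: fully open they stand 13 mm farther back than shut.
Start: joints at [-1.289, 0.353, 1.633, -0, 1.155, -0.002], TCP at [0.175, -0.6, 0.231] pointing down, gripper open.
Joint ranges: [-2.63, 2.63], [-0.92, 2.1], [0.06, 2.66], [-1.3, 4.44], [0, 2.69], [-3.02, 3.02]. Speed limits (rad/s): [2.22, 2.22, 2.79, 3.14, 3.14, 3.14].

### API

Orientations are given as a unit quaternion [w, x, y, z].
In Python, from bench import r, vision gives the robot as it stands. The module is installed in compiled form; this text tells all that it offers.
- The arm moves only by the tool drive_tool, never from a script. Its argument "increments" is a list of rows, each a list of 3 entries, a list of its own where there are three numbers: the turn, a rotation vector about the tool's x, y, z in rad, then the shift along the tool's x, y, z in mm, then the closure, from 0 (fully open) to 1 (shut). A call has 1 to 8 rows; each row shifts and turns the commanded pose from where the row before left it, along the tool's axes as they then stand; what a row does not reach is not made up. A row lasts 1/10 s, in which the tool goes at most 50 mm and 8.59 degrees, less where a joint would pass 70% of its speed; a pose out of reach is approached as far as the arm can. A call with a gripper value outside its range is refused whole. The fingers move at their own pace and stop on an object; "force" is the grip in N (left out, the last holds). Time passes only in rows, so rows that do not move let the fingers close. It gives the time, the measured TCP pose, the force, the opening and the grip force at its end, in the units of the state.
- r.get_state(): the state, without advancing time (a new reading comes with each control period).
- vision.get_image(name): name is "side" or "top"; returns (picture, depth): 400x640x3 uint8, blue, green, red; 400x640 float32, m along the optical axis (not along the pixel's ray), 0 where there is no reading.
- vision.camera_info(name): a dict with "vfov" (degrees; the focal length in pixels is half the picture's height over the tangent of half this angle, whatever the lens; pixels are square), "cx", "cy" (the principal point, pixels), "origin" and "orientation" of the camera in the world. Camera axes: x right, y down, z forward; pixel columns grow to the right and rows downward; lengths in m; the calibration is good to about 2 mm. A picture is of the moment at which its call begins. camera_info takes no time and is no camera call.
- r.job_done(): hands the job in; it is judged then, once.
The state is a dict: "time_s": time; "qpos": joint angles; "joint_velocities": joint speeds; "joint_torque": joint torques, N m; "tool_pos": TCP position; "tool_rot": TCP orientation; "contact_force": force on the tool from outside, world axes, zero at the start; "ft_torque": the same for the moment, N m; "opening": finger opening in m; "grasp_force": force on a finger pad.
Only numpy, scipy, OpenCV 4.12 (cv2) and the standard library are available. Lean on these libraries where they do the work, as an engineer would, in place of code of your own. Each camera call takes 0.05 s, during which the arm holds its last target. There are 200 camera calls.

### The job

Each blue bin on the board has a hinged two-faced tag in front of it. Push the wrong tags up and over with a fingertip so that the two full bins show green (tag leaning back towards the bins) and the nearly empty bin shows red (tag leaning towards the robot). Leave the tags that are already right as they are, pinch nothing, push lightly, and do not touch the bins or move the loose things lying about.

Things in the scene. Friction and masses are not known exactly. Their poses are not given: they have to be found in the camera images.
- tag_board: plywood board fixed on the bench, 285 mm deep, 230 mm wide, 10 mm thick. Origin: on the bench under the middle of the line of tag hinges; it reaches 70 mm before and 215 mm behind that line. Its x axis points from the tags to the bins (away from the robot), y along the row. Tags and bins stand square to it in three lanes 72 mm apart, each bin right behind its tag.
- tag_1 (a joint): Hinge of this tag (rad): 0 upright; positive leans away from the robot to the bins and shows GREEN (up and to the robot); negative leans towards the robot and shows RED on top. Stops at +0.95 and -0.95. It swings freely with light damping and falls by its own weight to the side on which it is let go past upright.
- tag_1_hinge (a point): Middle of this tag's hinge line, along board y, 38 mm above the bench. Plate 40 mm wide, 5 mm thick, free edge 65 mm from the hinge line: at rest that edge is 76 mm above the bench and 53 mm to one side. Posts rise to 44 mm. To turn it, push the free edge from outside with a lowered fingertip up and over along its arc; a level push can bind by friction.
- tag_2 (a joint): Hinge of this tag (rad): 0 upright; positive leans away from the robot to the bins and shows GREEN (up and to the robot); negative leans towards the robot and shows RED on top. Stops at +0.95 and -0.95. It swings freely with light damping and falls by its own weight to the side on which it is let go past upright.
- tag_2_hinge (a point): Middle of this tag's hinge line, along board y, 38 mm above the bench. Plate 40 mm wide, 5 mm thick, free edge 65 mm from the hinge line: at rest that edge is 76 mm above the bench and 53 mm to one side. Posts rise to 44 mm. To turn it, push the free edge from outside with a lowered fingertip up and over along its arc; a level push can bind by friction.
- tag_3 (a joint): Hinge of this tag (rad): 0 upright; positive leans away from the robot to the bins and shows GREEN (up and to the robot); negative leans towards the robot and shows RED on top. Stops at +0.95 and -0.95. It swings freely with light damping and falls by its own weight to the side on which it is let go past upright.
- tag_3_hinge (a point): Middle of this tag's hinge line, along board y, 38 mm above the bench. Plate 40 mm wide, 5 mm thick, free edge 65 mm from the hinge line: at rest that edge is 76 mm above the bench and 53 mm to one side. Posts rise to 44 mm. To turn it, push the free edge from outside with a lowered fingertip up and over along its arc; a level push can bind by friction.
- bin_a: This bin is FULL: heaped with pale and brown wood offcuts, 62 mm above the bench at most. Open blue bin, 100 mm deep, 60 mm wide, rim 46 mm above the bench, fixed on the board. Origin: centre of its underside, 10 mm above the bench. Its own tag is the one straight in front: hinge 150 mm horizontally from this origin (the next tag's is 165 mm); its front wall is 97 mm behind that hinge line.
- bin_b: This bin is FULL: heaped with brown and pale wood offcuts, 62 mm above the bench at most. Open blue bin, 100 mm deep, 60 mm wide, rim 46 mm above the bench, fixed on the board. Origin: centre of its underside, 10 mm above the bench. Its own tag is the one straight in front: hinge 150 mm horizontally from this origin (the next tag's is 165 mm); its front wall is 97 mm behind that hinge line.
- bin_c: This bin is NOT full: a single small pale offcut (30x50x20 mm) lies on its floor. Open blue bin, 100 mm deep, 60 mm wide, rim 46 mm above the bench, fixed on the board. Origin: centre of its underside, 10 mm above the bench. Its own tag is the one straight in front: hinge 150 mm horizontally from this origin (the next tag's is 165 mm); its front wall is 97 mm behind that hinge line.
- red_marker: white marker with red bands, 15x138x15 mm, loose, lying on the board between the tags and the bins, length across; its top is 25 mm above the bench. Origin: centre of its underside.
- marker_2: white marker with pink bands, 15x138x15 mm, loose on the bench, a bystander. Origin: centre of its underside.
- marker_5: black marker with purple bands, 15x138x15 mm, loose on the bench, a bystander. Origin: centre of its underside.
- offcut_1: pale wood offcut, 30x50x20 mm, loose on the bench, a bystander. Origin: centre of its underside.
- offcut_2: pale long wood offcut, 30x80x18 mm, loose on the bench before the board. Origin: centre of its underside.
- shaped_blank: flat shaped wood blank, 51x203x12 mm, loose on the bench, a bystander. Origin: centre of its underside.
- flower_board: Bystander at the right of the board: an upright board of wooden flowers, fixed, about 160 mm wide and 240 mm high; keep the hand clear of it. Origin: under its middle.
- chime_rack: Bystander right of the bins: a tall wooden rack with hanging chimes, fixed, about 360 mm deep, 130 mm wide and 450 mm high; go round it on the robot's side or over it. Origin: under its middle.

How it is judged:
By the outcome, as a careful person would: the job done as asked, in the order asked, and still so for the second after the job is handed in, with the robot touching nothing.
It also fails if it takes over 61 s, if anything falls off the work surface, if the arm or the gripper's body presses on something with over 40 N, if the wrist force passes 120 N, or if a joint passes its speed limit or range.

## Working session

There is one attempt and no reset: what is moved stays moved. The work goes in short steps, Python scripts to look and compute and a tool call to move; the robot and the scene stay as the last step left them, time stands still between calls to the robot, and variables do not carry over. Pictures are saved under pics/ and viewed, at most 10 in all, crops included, and the job is handed in when it is done.

Besides the shell and the picture viewer there is one more tool, called after "Emit:" by a JSON object that holds its "fn" and its "kwargs", one argument or row to a line. drive_tool: Moves the arm, as the interface text tells. Its arguments: {"type":"object","properties":{"increments":{"type":"array","items":{"type":"array"}},"force":{"type":"number"}},"required":["increments"]}

```bash
mkdir -p pics
cat > h.py <<'E'
import numpy as np, cv2
from scipy.spatial.transform import Rotation as R
from bench import r, vision
def cam(n):
    i=vision.camera_info(n); f=200/np.tan(np.radians(i["vfov"])/2)
    q=i["orientation"]; M=R.from_quat([q[1],q[2],q[3],q[0]]).as_matrix()
    return i,f,M,np.array(i["origin"])
def pt(n,d,u,v):
    i,f,M,o=cam(n); z=d[v,u]
    return o+M@np.array([(u-i["cx"])*z/f,(v-i["cy"])*z/f,z])
def onplane(n,u,v,h):
    i,f,M,o=cam(n); k=M@np.array([(u-i["cx"])/f,(v-i["cy"])/f,1]); return o+k*(h-o[2])/k[2]
def shot(n,name):
    p,d=vision.get_image(n); cv2.imwrite(f"pics/{name}.png",p); np.save(f"pics/{name}.npy",d); return p,d
E
python3 - <<'E'
from h import *
for n in("top","side"): shot(n,n+"0"); print(vision.camera_info(n))
print(r.get_state())
E
```

```text
{'vfov': 57.329535870233805, 'cx': 321.1715642260261, 'cy': 200.59270486436625, 'origin': array([ 0.3967502 , -0.13044144,  1.01419747]), 'orientation': array([ 0.05052902, -0.70381559,  0.70573793, -0.06343824])}
{'vfov': 48.06832928295227, 'cx': 324.0619736195128, 'cy': 205.32459361163765, 'origin': array([0.53032623, 1.09897759, 0.63697825]), 'orientation': array([-0.00464124, -0.00204545,  0.84542935, -0.53406318])}
{'time_s': 0.1, 'qpos': array([-1.28939568e+00,  3.53574871e-01,  1.63402459e+00,  2.31995768e-05,
        1.15522954e+00, -2.39274095e-03]), 'joint_velocities': array([-0.00090868, -0.00171849, -0.00190379, -0.00034698, -0.00035716,
        0.0002685 ]), 'joint_torque': array([ 1.11758523e-03, -6.06357408e+01, -3.42821789e+01,  2.48697899e-05,
        4.01429774e-03,  1.30386999e-05]), 'tool_pos': array([ 0.17489529, -0.59959687,  0.23065433]), 'tool_rot': array([-6.13642055e-04,  9.89950019e-01,  1.41416327e-01, -7.54514924e-05]), 'contact_force': array([ 0.04182872,  0.26872037, -0.72552556]), 'ft_torque': array([ 0.0017374 ,  0.07529361, -0.02735748]), 'grasp_force': 0.0, 'opening': 0.0852992737730737}
```

View pics/top0.png

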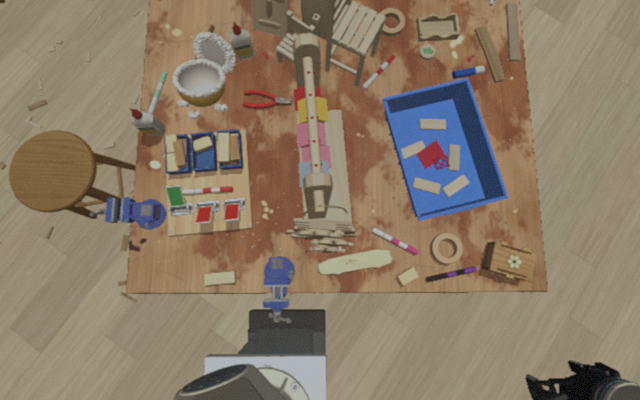

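View pics/side0.png

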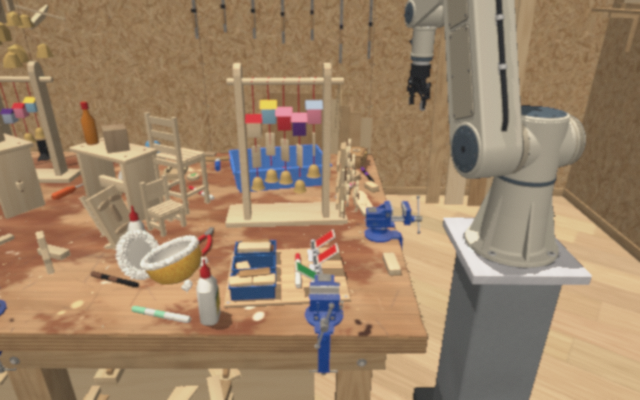

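Run:
```python
from h import *
p=cv2.imread("pics/top0.png")[120:245,125:265]
cv2.imwrite("pics/crop0.png",cv2.resize(p,None,fx=4.8,fy=4.8,interpolation=cv2.INTER_CUBIC))
p=cv2.imread("pics/side0.png")[220:320,215:365]
cv2.imwrite("pics/crop1.png",cv2.resize(p,None,fx=5,fy=5,interpolation=cv2.INTER_CUBIC))
```

```text
(no output)
```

View pics/crop0.png

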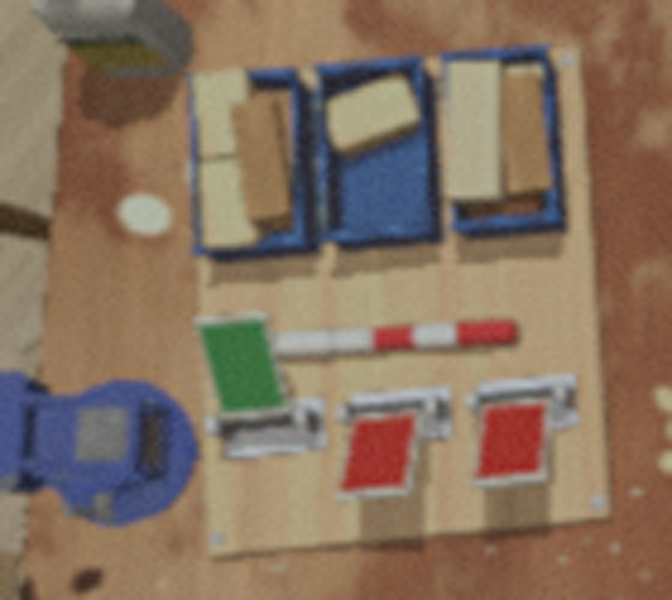

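View pics/crop1.png

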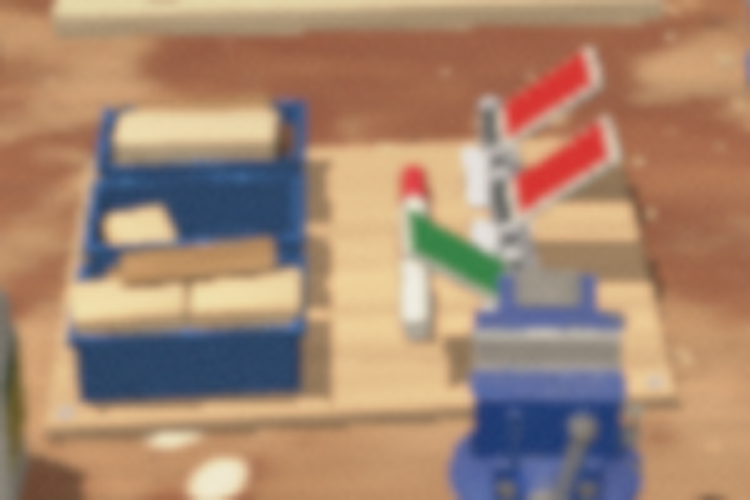

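The top crop shows the left bin (250,160) full with a green tag, which is right. The middle bin (375,150) is nearly empty with a red tag, also right. The right bin (505,140) is full but its tag at (512,440) is red, so only that tag has to turn.

Run:
```python
from h import *
P=lambda u,v,h: onplane("top",125+u/4.8,120+v/4.8,h)
for nm,u,v,h in[("boardFL",212,556,.01),("FR",610,518,.01),("BR",580,48,.01),("edgeL",478,482,.075),("edgeR",544,477,.075),("hingeL",478,404,.04),("hingeR",572,392,.04),("post r",566,385,.044),("mid edge L",342,492,.075),("mid edge R",408,487,.075),("left edge L",198,320,.075),("left R",265,316,.075)]:
    print(nm,P(u,v,h).round(4))
d=np.load("pics/top0.npy")
for v in range(200,224,2): print(v,[tuple((pt("top",d,u,v)*1000).round().astype(int).tolist()) for u in(228,232,236)])
q=r.get_state()["tool_rot"]; print(R.from_quat([*q[1:],q[0]]).as_matrix().round(3))
```

```text
boardFL [0.4637 0.2645 0.01  ]
FR [0.4846 0.0404 0.01  ]
BR [0.7651 0.0655 0.01  ]
edgeL [0.4984 0.1002 0.075 ]
edgeR [0.501  0.0651 0.075 ]
hingeL [0.5459 0.1104 0.04  ]
hingeR [0.5526 0.0583 0.04  ]
post r [0.556 0.061 0.044]
mid edge L [0.4932 0.1722 0.075 ]
mid edge R [0.4958 0.1373 0.075 ]
left edge L [0.5868 0.2544 0.075 ]
left R [0.589  0.2185 0.075 ]
200 [(562, 108, 12), (562, 97, 14), (562, 86, 14)]
202 [(551, 101, 42), (552, 90, 42), (552, 80, 41)]
204 [(545, 100, 47), (546, 90, 43), (545, 78, 47)]
206 [(540, 99, 48), (539, 88, 51), (539, 77, 52)]
208 [(534, 98, 53), (534, 88, 52), (533, 76, 56)]
210 [(527, 96, 60), (528, 86, 58), (527, 75, 61)]
212 [(522, 95, 64), (522, 85, 61), (522, 75, 60)]
214 [(516, 95, 64), (516, 84, 66), (516, 73, 68)]
216 [(510, 93, 72), (510, 83, 70), (510, 73, 70)]
218 [(505, 92, 74), (504, 81, 76), (504, 71, 77)]
220 [(499, 91, 75), (500, 82, 74), (507, 85, 10)]
222 [(501, 106, 12), (501, 96, 9), (501, 85, 10)]
[[ 0.96   0.28  -0.   ]
 [ 0.28  -0.96   0.001]
 [ 0.    -0.001 -1.   ]]
```

Emit:
{"fn": "drive_tool", "kwargs": {
  "increments": [
    [[0, 0, 0.097], [0, 0, -40], 1],
    [[0, 0, 0.097], [0, 0, -40], 1],
    [[0, 0, 0], [0, 0, -40], 1],
    [[0, 0, 0], [18, -32, 0], 1],
    [[0, 0, 0], [18, -32, 0], 1],
    [[0, 0, 0], [18, -32, 0], 1],
    [[0, 0, 0], [18, -32, 0], 1],
    [[0, 0, 0], [18, -32, 0], 1]
  ],
  "force": 20
}}

```text
time_s: 0.9
tool_pos: [0.2505, -0.431, 0.3509]
tool_rot: [-0.0, 0.999, 0.045, -0.0]
contact_force: [-0.1, 0.3, 0.6]
opening: 0.0002
grasp_force: 0.0
```

Emit:
{"fn": "drive_tool", "kwargs": {
  "increments": [
    [[0, 0, 0], [18, -32, 0], 1],
    [[0, 0, 0], [18, -32, 0], 1],
    [[0, 0, 0], [18, -32, 0], 1],
    [[0, 0, 0], [18, -32, 0], 1],
    [[0, 0, 0], [18, -32, 0], 1],
    [[0, 0, 0], [18, -32, 0], 1],
    [[0, 0, 0], [0, 0, 0], 1],
    [[0, 0, 0], [0, 0, 0], 1]
  ]
}}

```text
time_s: 1.7
tool_pos: [0.3408, -0.2311, 0.3512]
tool_rot: [0.0, 0.999, 0.046, -0.0]
contact_force: [-0.1, 0.0, 0.4]
opening: -0.0002
grasp_force: 0.0
```

Emit:
{"fn": "drive_tool", "kwargs": {
  "increments": [
    [[0, 0, 0], [2, -37, 0], 1],
    [[0, 0, 0], [2, -37, 0], 1],
    [[0, 0, 0], [2, -37, 0], 1],
    [[0, 0, 0], [2, -37, 0], 1],
    [[0, 0, 0], [2, -37, 0], 1],
    [[0, 0, 0], [2, -37, 0], 1],
    [[0, 0, 0], [2, -37, 0], 1],
    [[0, 0, 0], [2, -39, 0], 1]
  ]
}}

```text
time_s: 2.5
tool_pos: [0.3299, 0.0669, 0.3514]
tool_rot: [0.0, 0.999, 0.044, 0.0]
contact_force: [1.4, 0.4, 0.5]
opening: 0.0001
grasp_force: 0.0
```

Emit:
{"fn": "drive_tool", "kwargs": {
  "increments": [
    [[0, 0, 0], [20, 0, 0], 1],
    [[0, 0, 0], [20, 0, 40], 1],
    [[0, 0, 0], [20, 0, 40], 1],
    [[0, 0, 0], [20, 0, 40], 1],
    [[0, 0, 0], [0, 0, 40], 1],
    [[0, 0, 0], [0, 0, 40], 1],
    [[0, 0, 0], [0, 0, 30], 1],
    [[0, 0, 0], [0, 0, 0], 1]
  ]
}}

```text
time_s: 3.3
tool_pos: [0.407, 0.0722, 0.118]
tool_rot: [0.001, 0.999, 0.044, -0.004]
contact_force: [-0.5, -0.2, -0.3]
opening: -0.0002
grasp_force: 0.0
```

Run:
```python
from h import *
print(r.get_state()["tool_pos"])
p,d=shot("side","side1")
cv2.imwrite("pics/crop2.png",cv2.resize(p[170:320,215:415],None,fx=4,fy=4,interpolation=cv2.INTER_CUBIC))
```

```text
[0.40703617 0.07219652 0.11803291]
```

View pics/crop2.png

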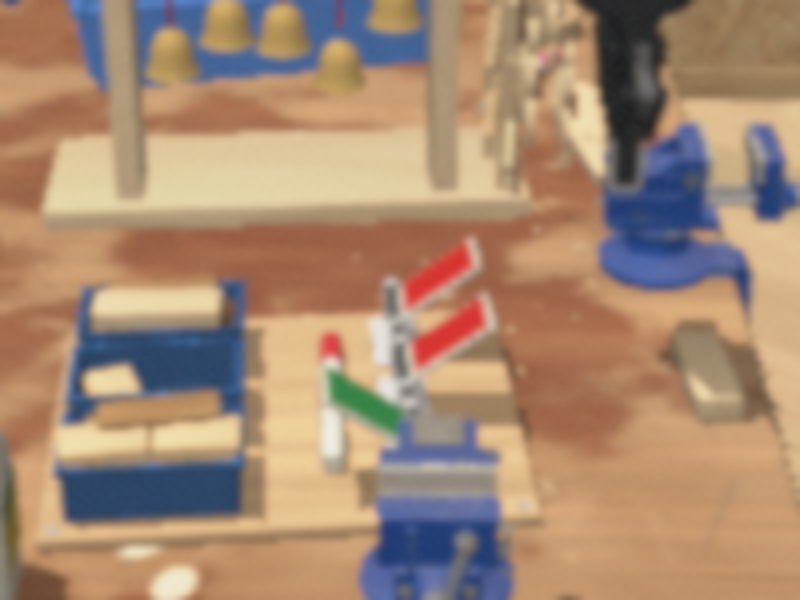

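The fingertip (622,185) is in front of the far tag and well clear of it. Next I lower it and close in on the tag's free edge.

Emit:
{"fn": "drive_tool", "kwargs": {
  "increments": [
    [[0, 0, 0], [0, -2, 20], 1],
    [[0, 0, 0], [0, 0, 20], 1],
    [[0, 0, 0], [0, 0, 22], 1],
    [[0, 0, 0], [20, 0, 0], 1],
    [[0, 0, 0], [20, 0, 0], 1],
    [[0, 0, 0], [20, 0, 0], 1],
    [[0, 0, 0], [8, 0, 0], 1],
    [[0, 0, 0], [0, 0, 0], 1]
  ]
}}

```text
time_s: 4.15
tool_pos: [0.4791, 0.0817, 0.0607]
tool_rot: [-0.0, 0.999, 0.045, 0.001]
contact_force: [-0.0, -0.8, -0.5]
opening: 0.0
grasp_force: 0.0
```

Emit:
{"fn": "drive_tool", "kwargs": {
  "increments": [
    [[0, 0, 0], [0, 0, 5], 1],
    [[0, 0, 0], [4, 0, 0], 1],
    [[0, 0, 0], [4, 0, -3], 1],
    [[0, 0, 0], [4, 0, -5], 1],
    [[0, 0, 0], [4, 0, -5], 1],
    [[0, 0, 0], [5, 0, -4], 1],
    [[0, 0, 0], [5, 0, -4], 1],
    [[0, 0, 0], [0, 0, 0], 1]
  ]
}}

```text
time_s: 4.95
tool_pos: [0.5045, 0.0844, 0.0761]
tool_rot: [-0.0, 0.999, 0.045, 0.001]
contact_force: [0.1, 0.9, -0.1]
opening: -0.0004
grasp_force: 0.0
```

Run:
```python
from h import *
print(r.get_state()["tool_pos"])
p,d=shot("side","side2")
cv2.imwrite("pics/crop3.png",cv2.resize(p[190:290,265:375],None,fx=5,fy=5,interpolation=cv2.INTER_CUBIC))
```

```text
[0.50447088 0.08440292 0.07611404]
```

View pics/crop3.png

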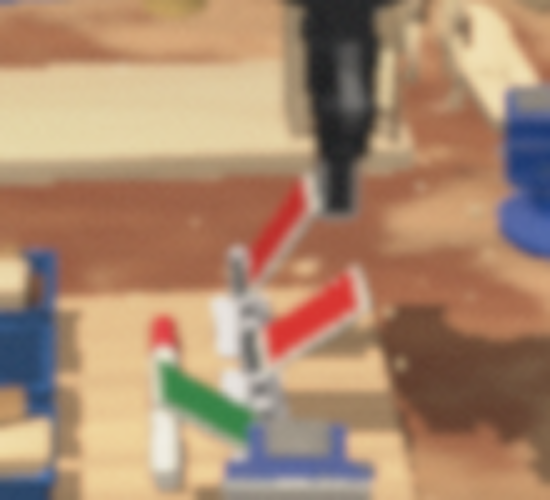

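The far tag is steeper than before, and its edge (312,190) is on the finger. I carry on along the arc.

Emit:
{"fn": "drive_tool", "kwargs": {
  "increments": [
    [[0, 0, 0], [6, 0, -3], 1],
    [[0, 0, 0], [6, 0, -3], 1],
    [[0, 0, 0], [6, 0, -2], 1],
    [[0, 0, 0], [6, 0, -2], 1],
    [[0, 0, 0], [6, 0, -1], 1],
    [[0, 0, 0], [6, 0, 0], 1],
    [[0, 0, 0], [6, 0, 0], 1],
    [[0, 0, 0], [6, 0, 0], 1]
  ]
}}

```text
time_s: 5.8
tool_pos: [0.5512, 0.0885, 0.0862]
tool_rot: [0.0, 0.999, 0.045, -0.0]
contact_force: [-0.0, 0.5, -0.6]
opening: -0.0
grasp_force: 0.0
```

Emit:
{"fn": "drive_tool", "kwargs": {
  "increments": [
    [[0, 0, 0], [4, 0, 0], 1],
    [[0, 0, 0], [0, 0, 0], 1],
    [[0, 0, 0], [-10, 0, 0], 1],
    [[0, 0, 0], [-20, 0, 0], 1],
    [[0, 0, 0], [-30, 0, 0], 1],
    [[0, 0, 0], [-30, 0, -20], 1],
    [[0, 0, 0], [-30, 0, -30], 1],
    [[0, 0, 0], [0, 0, -30], 1]
  ]
}}

```text
time_s: 6.6
tool_pos: [0.4292, 0.0772, 0.1657]
tool_rot: [0.0, 0.999, 0.045, -0.003]
contact_force: [0.4, 0.0, -0.1]
opening: 0.0001
grasp_force: 0.0
```

Run:
```python
from h import *
print(r.get_state()["tool_pos"])
p,d=shot("side","side3"); q,_=shot("top","top3")
a=cv2.resize(p[190:320,225:375],(600,520)); b=cv2.resize(q[120:250,160:210+50],(200*2,520))
cv2.imwrite("pics/crop4.png",cv2.resize(np.hstack([a,b]),None,fx=.8,fy=.8))
```

```text
[0.42916444 0.07724793 0.16574944]
```

View pics/crop4.png

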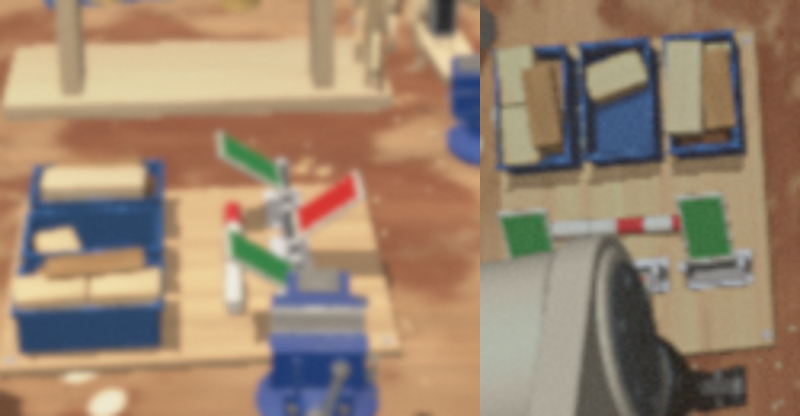

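The outer tags show green (245,155 and 260,258) and the middle one red (328,200). The red marker is where it was, and the hand is clear. I let it settle for a few rows, then hand in.

Emit:
{"fn": "drive_tool", "kwargs": {
  "increments": [
    [[0, 0, 0], [0, 0, -30], 1],
    [[0, 0, 0], [0, 0, 0], 1],
    [[0, 0, 0], [0, 0, 0], 1],
    [[0, 0, 0], [0, 0, 0], 1]
  ]
}}

```text
time_s: 7.1
tool_pos: [0.4344, 0.0779, 0.1952]
tool_rot: [0.0, 0.999, 0.045, -0.001]
contact_force: [-1.0, -0.2, -0.1]
opening: -0.0001
grasp_force: 0.0
```

```bash
python3 -c "
from bench import r
print(r.job_done())"
```

```text
the job is handed in; nothing more can be done
None
```

Only the right-hand tag was wrong; I pushed it over to green, so both full bins now show green and the nearly empty middle bin still shows red, and I handed the job in at about 7 s.

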